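# Wipe the plastic chips off the plate with the scraper that fits

### The arm

A 6-joint arm with a two-finger parallel gripper is mounted at the origin on a cart in front of the work surface, level with it; the furniture and walls round the work are solid. World frame = base frame: x ahead of the robot, y to its left, z up, the work surface at z = 0. Lengths are in m, angles in degrees, forces in N, time in s.
With the tool pointing down it reaches from about 0.35 to 0.875 m from the base axis. Payload 4.2 kg.
Tool frame: the origin (TCP) lies between the finger pads; the fingertips stand 25 mm ahead of it and the grasp point (between the pads) lies 6 mm ahead of it (r.tips_ahead is the distance from the TCP to the fingertips, in m); z points along the fingers, y is the direction in which the jaws open and shut (so a half turn about z gives the same grasp; the last joint's range is limited). The gripper opens to 87 mm and grips with 3 to 60 N. Pads are 19 mm wide; open, the fingers measure 117 mm over their backs; the gripper's body (75 mm by 190 mm) begins 51 mm behind the grasp point.
Start: joints at [-50.787, 22.042, 0.453, 0, -68.411, -14.817], TCP at [0.258, -0.569, 0.248] pointing down, gripper open.
Joint ranges: [-179.83, 179.83], [-69.29, 118.12], [-61.27, 80.66], [-181.25, 117.63], [-171.15, -9.14], [-177.46, 177.46]. Speed limits (degrees/s): [159.86, 159.86, 180, 180, 180, 180].

### API

Orientations are given as a 3x3 rotation matrix whose columns are the frame's x, y, z axes.
In Python, from station import r, vision, finish_job gives the robot as it stands.
- The arm moves only by the shell command python3 -m jog 'ROWS'. ROWS is a JSON object of lists of equal length, an entry for each row: "rot": the turn, a rotation vector about the world's x, y, z in degrees, a list of three; "delta_pos": the shift along the world's x, y, z in mm, a list of three; "grip": the opening in per cent of the stroke, from 0 (shut) to 100 (fully open). A call has 1 to 10 rows; each row shifts and turns the commanded pose from where the row before left it; what a row does not reach is not made up. A row lasts 1/12 s, in which the tool goes at most 41.7 mm and 7.16 degrees, less where a joint would pass 70% of its speed; a pose out of reach is approached as far as the arm can. A call with a gripper value outside its range is refused whole. The fingers move at their own pace and stop on an object; the grip force is fixed at half the most. Time passes only in rows, so rows that do not move let the fingers close. It gives the time, the measured TCP pose, the force and the opening at its end, in the units of the state.
- r.sense(): the state, without advancing time (a new reading comes with each control period).
- vision.capture(name): name is "scene" or "top"; returns a dict with "frame" (480x640x3 uint8, red, green, blue), "K" (3x3 intrinsics, pixels), "k1" (the pictures are not rectified: a ray, as slopes to the right and down, at radius r is drawn at 1 + k1 r^2 times it, then the intrinsics apply), "xyz" and "orientation" of the camera in the world. Camera axes: x right, y up, looking along -z (the intrinsics and any distortion apply to the point x, -y, -z); pixel columns grow to the right and rows downward; lengths in m; the calibration is good to about 2 mm. A picture is of the moment at which its call begins. There is no depth.
- finish_job(): hands the job in, once; it reports no verdict.
The state is a dict: "time_s": time; "joints": joint angles; "joint_velocities": joint speeds; "effort": joint torques, N m; "tcp_pos": TCP position; "ee_rot": TCP orientation; "wrist_force": force on the tool from outside, world axes, zero at the start; "moment": the same for the moment, N m; "gripper_width": opening from 0.0 (shut) to 1.0 (fully open).
Only numpy, scipy, OpenCV 4.12 (cv2) and the standard library are available. Lean on these libraries where they do the work, as an engineer would, in place of code of your own. Each camera call takes 0.05 s, during which the arm holds its last target. There are 200 camera calls.

### The job

Take the scraper whose blade just fits between the rails of the wiping station, set its edge down on the white plate at the end away from the catch pan, behind all the chips, and wipe the plate along its whole length with a light, steady pressure so that every chip drops into the catch pan. Never press hard and do not touch the chips with the fingers. Then hang the scraper back upright across the rack in its empty bay, and leave the other scrapers and everything else where they are.

Things in the scene. Friction and masses are not known exactly. Their poses are not given: they have to be found in the camera images.
- station: fixed wiping station; origin on the worktop under the middle of its white plate, z up. Plate top at z 34 mm, y -92 to 92, ends open. Two rails along y, 8 mm high, leave a lane 70 mm wide about x = 0. Plate yields 1 mm per 6 N, 6 mm at most. Steel catch pan at the -y end: inside x -54 to 54, y -180 to -90, floor z 4, walls z 22 mm
- rack: fixed blue scraper rack, 116 x 200 mm; origin on the worktop, centre. Two beams along y at x -52 and 52 mm (12 thick, 92 between), tops at z 45. Three bays at y -65, 0, 65, parted by 4 mm ribs on the beams. A scraper hangs with its bar across both beams, blade between them
- scraper_a: scraper, grey blade 48 mm wide (as is the bright strip on its bar). Origin: mid-underside of its black shoulder bar (114 along x, 30 y, 8 mm thick) resting on the rack. x along blade, z up. Orange grip block 50 (x) x 22 (y), z 8 to 52 mm. Below: clamp 44 x 14, to z -12, and blade 6 mm thick, its edge set 22 to 32 mm below the origin, differently each time: find it by touch. 170 g
- scraper_b: scraper, grey blade 64 mm wide (as is the bright strip on its bar). Origin: mid-underside of its black shoulder bar (114 along x, 30 y, 8 mm thick) resting on the rack. x along blade, z up. Orange grip block 50 (x) x 22 (y), z 8 to 52 mm. Below: clamp 44 x 14, to z -12, and blade 6 mm thick, its edge set 22 to 32 mm below the origin, differently each time: find it by touch. 170 g
- scraper_c: scraper, grey blade 80 mm wide (as is the bright strip on its bar). Origin: mid-underside of its black shoulder bar (114 along x, 30 y, 8 mm thick) resting on the rack. x along blade, z up. Orange grip block 50 (x) x 22 (y), z 8 to 52 mm. Below: clamp 44 x 14, to z -12, and blade 6 mm thick, its edge set 22 to 32 mm below the origin, differently each time: find it by touch. 170 g
- chip_1: loose blue plastic chip, about 13 x 11 x 5 mm, lying on the wipe plate; origin: centre of its underside
- chip_2: loose green plastic chip, about 13 x 11 x 5 mm, lying on the wipe plate; origin: centre of its underside
- chip_3: loose red plastic chip, about 13 x 11 x 5 mm, lying on the wipe plate; origin: centre of its underside
- chip_4: loose blue plastic chip, about 13 x 11 x 5 mm, lying on the wipe plate; origin: centre of its underside
- chip_5: loose green plastic chip, about 13 x 11 x 5 mm, lying on the wipe plate; origin: centre of its underside
- petri: closed round petri dish, 91 mm across, 16 high; bystander; origin: centre of its underside
- timer: white bench timer, 70 x 66 x 19 mm; bystander; origin: centre of its underside
- stain_bottle: amber bottle with black cap, 41 mm across, 80 high; bystander; origin: centre of its underside
- tally: round white hand tally counter, 58 x 56 x 24 mm; bystander; origin: centre of its underside

How it is judged (in metres and radians):
On the way, in this order (a step that is already met when the one before it is completed fails the run):
1. the fitting scraper is set down on the plate behind the chips, pressed with at least 1.5 N (contact force between scraper_b and station above 1.5 N and y of scraper_b in the frame of station above 0.05 m and x of scraper_b in the frame of station between -0.012 and 0.012 m), for 0.1 s.
2. still pressed on the plate (over 1 N) at the middle of the lane (contact force between scraper_b and station above 1 N and y of scraper_b in the frame of station between -0.02 and 0.02 m and x of scraper_b in the frame of station between -0.012 and 0.012 m), for 0.03 s.
3. still pressed on the plate (over 1 N) at the pan end of the lane (contact force between scraper_b and station above 1 N and y of scraper_b in the frame of station between -0.096 and -0.072 m and x of scraper_b in the frame of station between -0.012 and 0.012 m), for 0.03 s.
At the end, for the whole second after the job is handed in: All five chips lie at rest in the catch pan (inside its walls, below 22 mm above the worktop). The 64 mm scraper hangs released and at rest on the rack: within 12 mm of its long middle line, between the outer bays, bar on the beams within 5 mm of height, upright within 0.08 rad (x of chip_1 in the frame of station between -0.056 and 0.056 m and y of chip_1 in the frame of station between -0.182 and -0.091 m and z of each of chip_1, chip_2, chip_3, chip_4, chip_5 in the frame of station below 0.022 m and linear speed of each of chip_1, chip_2, chip_3, chip_4, chip_5, scraper_b below 0.02 m/s and x of chip_2 in the frame of station between -0.056 and 0.056 m and y of chip_2 in the frame of station between -0.182 and -0.091 m and x of chip_3 in the frame of station between -0.056 and 0.056 m and y of chip_3 in the frame of station between -0.182 and -0.091 m and x of chip_4 in the frame of station between -0.056 and 0.056 m and y of chip_4 in the frame of station between -0.182 and -0.091 m and x of chip_5 in the frame of station between -0.056 and 0.056 m and y of chip_5 in the frame of station between -0.182 and -0.091 m and x of scraper_b in the frame of rack between -0.012 and 0.012 m and y of scraper_b in the frame of rack between -0.08 and 0.08 m and z of scraper_b in the frame of rack between 0.04 and 0.05 m and angle between scraper_b's own z axis and vertical below 0.08 rad); the robot touches nothing.
It fails at once if the scraper is pressed on the wiping station with more than 30 N (contact force between scraper_b and station above 30 N).
It fails at once if the fingers touch a chip (contact force between the fingers and chip_1 above 0.3 N or contact force between the fingers and chip_2 above 0.3 N or contact force between the fingers and chip_3 above 0.3 N or contact force between the fingers and chip_4 above 0.3 N or contact force between the fingers and chip_5 above 0.3 N).
It fails at once if a scraper of the wrong size is lifted or shifted (over 15 mm) (distance of any of scraper_a, scraper_c from where it was at the start of the episode above 0.015 m).
It fails at once if a bystander is shifted by more than 20 mm (distance of any of petri, timer, stain_bottle, tally from where it was at the start of the episode above 0.02 m).
It also fails if it takes over 58 s, if anything falls off the work surface, if the arm or the gripper's body presses on something with over 40 N, if the wrist force passes 120 N, or if a joint passes its speed limit or range.

## Working session

There is one attempt and no reset: what is moved stays moved. The work goes in short steps, Python scripts to look and compute and a shell command to move; the robot and the scene stay as the last step left them, time stands still between calls to the robot, and variables do not carry over. Pictures are saved under pics/ and viewed, about 8 in all and at most 12, crops included, and the job is handed in when it is done.

```bash
ls; mkdir -p pics
cat > h.py <<'E'
import numpy as np, cv2
from station import r, vision
def cap(n,f=None):
    c=vision.capture(n)
    if f: cv2.imwrite('pics/'+f,c['frame'][:,:,::-1])
    return c
def ray(c,u,v):
    K=np.array(c['K']);x=(u-K[0,2])/K[0,0];y=(v-K[1,2])/K[1,1]
    rd=np.hypot(x,y);q=rd
    for _ in range(20): q=rd/(1+c['k1']*q*q)
    s=q/rd if rd>0 else 1
    d=np.array(c['orientation'])@np.array([x*s,-y*s,-1]);return np.array(c['xyz']),d
def onz(c,u,v,z):
    o,d=ray(c,u,v);return o+d*(z-o[2])/d[2]
def proj(c,p):
    K=np.array(c['K']);q=np.array(c['orientation']).T@(np.array(p)-np.array(c['xyz']))
    x,y=q[0]/-q[2],-q[1]/-q[2];f=1+c['k1']*(x*x+y*y)
    return K[0,0]*x*f+K[0,2],K[1,1]*y*f+K[1,2]
E
python3 - <<'E'
from h import *
for n in('scene','top'):
    c=cap(n,n+'1.png');print(n,c['K'],c['k1'],c['xyz'],c['orientation'])
s=r.sense();print(s)
E
```

```text
pics
scene [[488.43998249   0.         313.65957769]
 [  0.         488.43998249 241.17939847]
 [  0.           0.           1.        ]] -0.04599253276014147 [ 0.00788991 -0.83047493  0.77851638] [[ 0.82555324  0.33026298 -0.45758956]
 [-0.56382764  0.51672847 -0.64427485]
 [ 0.02366942  0.78988483  0.61279826]]
top [[551.96220551   0.         324.16097192]
 [  0.         551.96220551 243.8243082 ]
 [  0.           0.           1.        ]] -0.06909398584543161 [ 0.29937949 -0.09749078  1.49384746] [[-0.0249707   0.98490275 -0.17129811]
 [-0.99957139 -0.02721768 -0.01078103]
 [-0.01528061  0.17095548  0.98516026]]
{'time_s': 0.1, 'joints': array([-5.07854982e+01,  2.20852199e+01,  3.86644387e-01, -2.49956530e-02,
       -6.84118119e+01, -1.48181304e+01]), 'joint_velocities': array([-0.01194481, -0.12407306,  0.10962496,  0.04553022, -0.02143997,
       -0.00426667]), 'effort': array([-7.42532065e-04, -3.91689420e+01,  1.87934840e+01,  4.23194781e+00,
        1.34791210e-02, -8.58691806e-05]), 'tcp_pos': array([ 0.25797644, -0.56872429,  0.24657516]), 'ee_rot': array([[-9.10776224e-01, -4.12899325e-01, -9.03745366e-04],
       [-4.12900302e-01,  9.10774550e-01,  1.74915769e-03],
       [ 1.00882248e-04,  1.96624797e-03, -9.99998062e-01]]), 'wrist_force': array([-0.51050704,  0.12000103,  1.08231606]), 'moment': array([-0.00123484,  0.04019511,  0.01351273]), 'gripper_width': 0.9937693756543193}
```

View pics/top1.png

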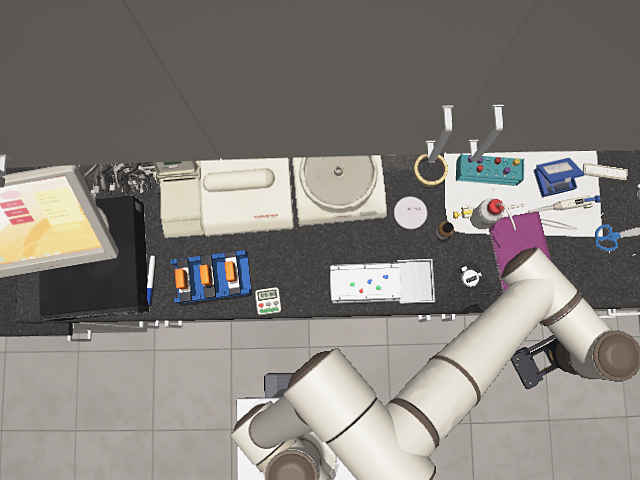

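View pics/scene1.png

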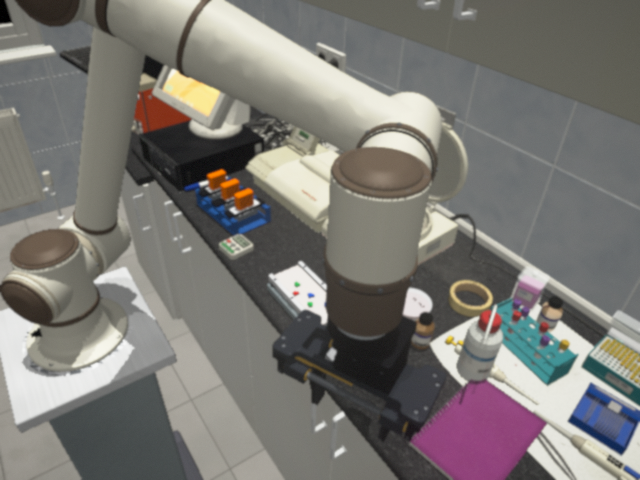

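The top view shows the rack around (210,275) and the station around (382,282), with its pan at the right (-y) end. The timer is at (268,300), the petri dish at (410,212), the bottle at (446,230) and the tally at (471,277). Next I'll zoom in on the rack and station.

Run:
```python
from h import *
i=cv2.imread('pics/top1.png')
a=cv2.resize(i[240:315,160:260],None,fx=8,fy=8,interpolation=cv2.INTER_CUBIC)
cv2.imwrite('pics/rack_c.png',a)
b=cv2.resize(i[250:312,320:445],None,fx=6.4,fy=6.4,interpolation=cv2.INTER_CUBIC)
cv2.imwrite('pics/stat_c.png',b)
```

```text
(no output)
```

View pics/rack_c.png

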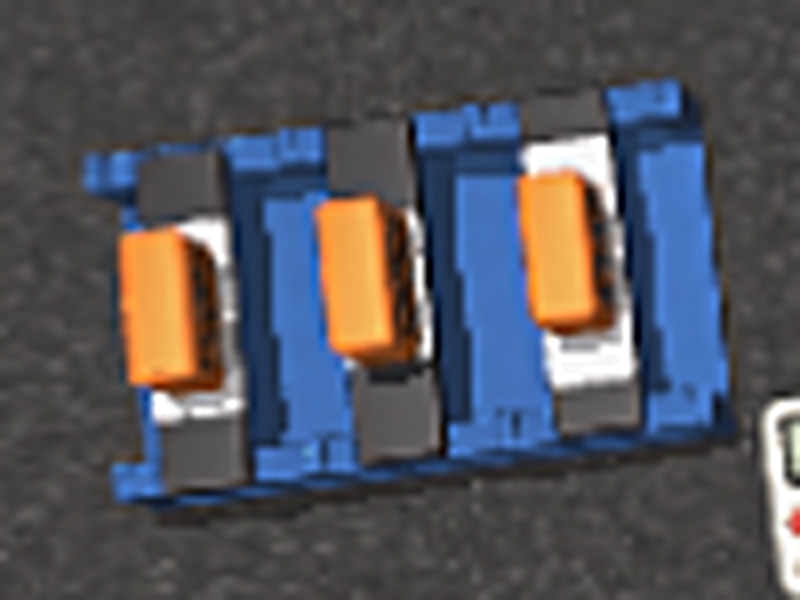

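View pics/stat_c.png

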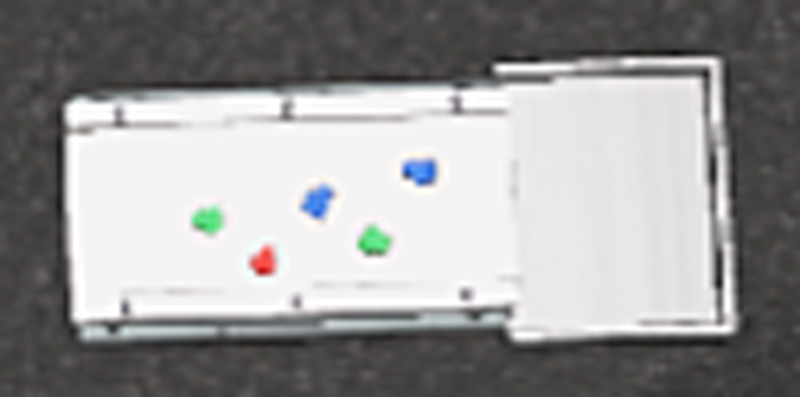

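Run:
```python
from h import *
c=cap('top')
def R(X,Y,z): return onz(c,160+(X+.5)/8-.5,240+(Y+.5)/8-.5,z)*1000
def S(X,Y,z): return onz(c,320+(X+.5)/6.4-.5,250+(Y+.5)/6.4-.5,z)*1000
for n,p in dict(b_top=(179,152,.053),b_bot=(205,484,.053),c_top=(565,95,.053),c_bot=(598,428,.053),rackTL=(85,158,.045),rackTR=(680,82,.045),rackBL=(118,500,.045),rackBR=(730,430,.045),
  gTL=(120,235,.097),gTR=(183,230,.097),gBR=(197,382,.097),gBL=(133,384,.097)).items(): print(n,R(*p).round(1))
for n,p in dict(tl=(66,98,.042),tr=(498,83,.042),bl=(76,322,.042),br=(512,308,.042),panTR=(720,60,.022),panBR=(737,330,.022),panTL=(497,68,.022),panBL=(513,338,.022),
  g1=(208,220,.039),r=(263,262,.039),b=(318,202,.039),g=(374,240,.039),b2=(420,171,.039)).items(): print(n,S(*p).round(1))
# scraper grip mask from orange
f=cv2.cvtColor(c['frame'],cv2.COLOR_RGB2HSV)
m=cv2.inRange(f,(8,170,225),(20,255,255))
k,l,st,ce=cv2.connectedComponentsWithStats(m)
for i in range(1,k):
    if st[i,4]>60:
        pts=np.argwhere(l==i)[:,::-1].astype(float)
        P=np.array([onz(c,u,v,.097)[:2] for u,v in pts])*1000
        print(st[i],P.mean(0).round(1),cv2.minAreaRect(P.astype(np.float32)))
s=cap('scene')
```

```text
b_top [520.6 297.6  53. ]
b_bot [410.1 287.   53. ]
c_top [536.3 168.3  53. ]
c_bot [425.4 157.1  53. ]
rackTL [520.6 331.6  45. ]
rackTR [541.  131.2  45. ]
rackBL [406.1 318.2  45. ]
rackBR [424.4 114.8  45. ]
gTL [487.3 304.2  97. ]
gTR [488.4 283.7  97. ]
gBR [439.3 278.4  97. ]
gBL [439.2 299.1  97. ]
tl [494.7 -95.4  42. ]
tr [ 496.1 -274.5   42. ]
bl [402. -97.  42.]
br [ 402.9 -275.9   42. ]
panTR [ 505.9 -370.9   22. ]
panBR [ 392.5 -371.6   22. ]
panTL [ 505.2 -276.8   22. ]
panBL [ 391.8 -278.2   22. ]
g1 [ 442.8 -152.6   39. ]
r [ 424.8 -174.7   39. ]
b [ 449.  -198.3   39. ]
g [ 432.6 -220.7   39. ]
b2 [ 460.7 -240.9   39. ]
[225 262   9  18  75] [482.6 164.9] ((479.98040771484375, 162.81581115722656), (46.09346008300781, 19.564523696899414), 6.574720859527588)
[200 265   9  19  92] [474.2 229.8] ((472.8938293457031, 228.048095703125), (47.27595520019531, 19.631803512573242), 6.893012523651123)
[175 269   9  19 103] [464.7 293.7] ((463.8475341796875, 292.0626220703125), (46.60261154174805, 19.453248977661133), 5.507043838500977)
```

scraper_b is in the +y bay, centred near (464.5, 292) mm with a yaw of about 5.5°. The station is centred near (448.7, -188.5) with a yaw of about 0.5°. I'll move above the scraper now.

```bash
python3 -m jog '{"rot":[[0,0,-1.9],[0,0,-1.9],[0,0,-1.9],[0,0,-1.9],[0,0,-1.9],[0,0,-1.9],[0,0,-1.9],[0,0,-1.9],[0,0,-1.9],[0,0,-1.9]],"delta_pos":[[15,38,0],[15,38,0],[15,38,0],[15,38,0],[15,38,0],[15,38,0],[15,38,0],[15,38,0],[15,38,0],[15,38,0]],"grip":[45,45,45,45,45,45,45,45,45,45]}'
python3 -m jog '{"rot":[[0,0,0],[0,0,0],[0,0,0],[0,0,0],[0,0,0],[0,0,0],[0,0,0],[0,0,0],[0,0,0],[0,0,0]],"delta_pos":[[5,40,0],[5,40,0],[5,40,0],[5,40,0],[5,40,0],[5,40,0],[5,40,0],[5,40,0],[5,40,0],[5,40,0]],"grip":[45,45,45,45,45,45,45,45,45,45]}'
python3 - <<'E'
from h import *
c=cap('top');s=cap('scene')
st=r.sense();print(st['tcp_pos'],st['ee_rot'],st['gripper_width'],st['wrist_force'],st['time_s'])
f=s['frame']
u,v=proj(s,[.465,.23,.06]);print(u,v)
u,v=int(u),int(v)
cv2.imwrite('pics/s2.png',cv2.resize(f[max(0,v-90):v+60,max(0,u-100):u+100],None,fx=4,fy=4,interpolation=cv2.INTER_CUBIC)[:,:,::-1])
E
```

```text
time_s: 1.03
tcp_pos: [0.4083, -0.1872, 0.2478]
ee_rot: [[-0.996, -0.092, 0.001], [-0.092, 0.996, -0.0], [-0.001, -0.0, -1.0]]
wrist_force: [0.6, -0.8, -0.1]
gripper_width: 0.46
time_s: 1.87
tcp_pos: [0.4578, 0.2129, 0.2477]
ee_rot: [[-0.996, -0.095, 0.0], [-0.095, 0.996, 0.0], [-0.0, 0.0, -1.0]]
wrist_force: [1.0, -1.3, -0.1]
gripper_width: 0.45
[0.45893762 0.21556548 0.24710552] [[-9.95069529e-01 -9.91753151e-02  9.42605149e-04]
 [-9.91746377e-02  9.95069768e-01  7.40220371e-04]
 [-1.01136948e-03  6.43088213e-04 -9.99999282e-01]] 0.44824766805661503 [-0.01648015 -0.24143436  0.01495225] 1.9667
226.75862165874815 193.1134835573101
```

View pics/s2.png

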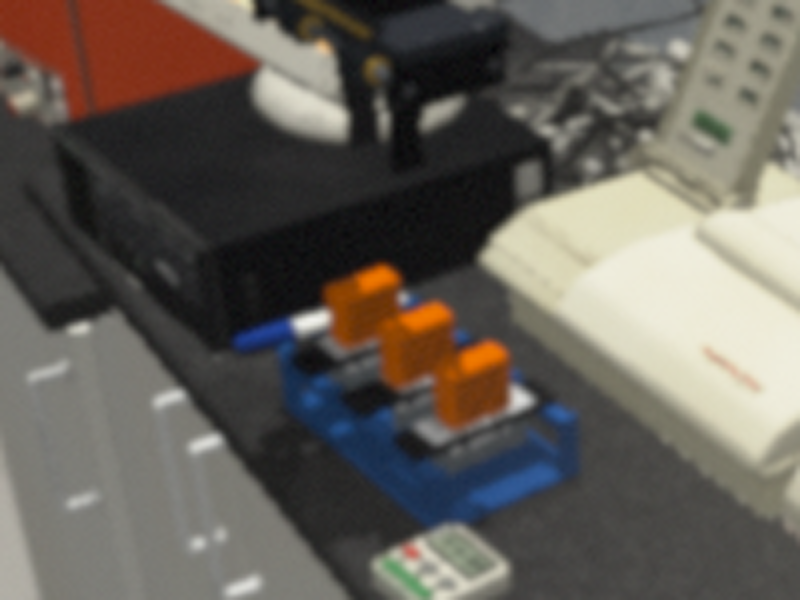

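The scene view confirms the near scraper has the long strip (80 mm), so the far one, next to the black box, is scraper_b. I'll check its position and how much room the box leaves the gripper body.

Run:
```python
from h import *
s=cap('scene'); 
C=lambda X,Y:(126+(X+.5)/4-.5,103+(Y+.5)/4-.5)
p=onz(s,*C(213,345),0)*1000;print('box floor corner',p)
# height: z minimising xy distance at the top corner
for z in(.05,.08,.1,.12,.15):print(z,onz(s,*C(208,250),z)*1000, 'right corner',onz(s,*C(547,150),z)*1000)
t=cap('top')
for z in (.05,.1,.15):print('top edge',z,onz(t,147,300,z)*1000,onz(t,135,200,z)*1000)
for dx in(-25,25):
  for dy in(-11,11):
    a=np.radians(5.6);q=[(464.5+dx*np.cos(a)-dy*np.sin(a))/1e3,(291.8+dx*np.sin(a)+dy*np.cos(a))/1e3,.097]
    u,v=proj(s,q);print((u-126)*4,(v-103)*4)
```

```text
box floor corner [392.99129457 416.56945796   0.        ]
0.05 [416.69611616 466.70683159  50.        ] right corner [716.6082585  477.89556795  50.        ]
0.08 [399.86164748 413.28942852  80.        ] right corner [687.42353308 424.0174174   80.        ]
0.1 [388.63866836 377.67782648 100.        ] right corner [667.96704947 388.09865036 100.        ]
0.12 [377.41568923 342.06622444 120.        ] right corner [648.51056586 352.17988332 120.        ]
0.15 [360.58122055 288.64882137 150.        ] right corner [619.32584044 298.30173277 150.        ]
top edge 0.05 [412.73758128 390.14564156  50.        ] [686.14871623 431.76990228  50.        ]
top edge 0.1 [408.81202499 373.25894012 100.        ] [672.75501519 413.4417653  100.        ]
top edge 0.15 [404.88646871 356.37223869 150.        ] [659.36131414 395.11362833 150.        ]
334.62041125607584 292.587214690682
318.3202017802264 279.81786404472746
397.47889130291423 270.2019457682161
380.85505237166774 257.88344185035123
```

```bash
python3 -m jog '{"rot":[[0,0,0],[0,0,0],[0,0,0],[0,0,0],[0,0,0],[0,0,0],[0,0,0]],"delta_pos":[[1.5,19,-25],[1.5,19,-25],[1.3,19,-25],[1.3,19,-25],[0,0,0],[0,0,0],[0,0,0]],"grip":[45,45,45,45,45,45,45]}'
python3 - <<'E'
from h import *
s=cap('scene');f=s['frame']
cv2.imwrite('pics/s3.png',cv2.resize(f[103:253,126:326],None,fx=4,fy=4,interpolation=cv2.INTER_CUBIC)[:,:,::-1])
st=r.sense();print(st['tcp_pos'],st['time_s'])
E
```

```text
time_s: 2.65
tcp_pos: [0.4641, 0.2859, 0.1484]
ee_rot: [[-0.996, -0.093, 0.001], [-0.093, 0.996, 0.0], [-0.001, 0.0, -1.0]]
wrist_force: [0.4, 0.4, -0.3]
gripper_width: 0.445
[0.46434967 0.28606384 0.14896003] 2.7
```

View pics/s3.png

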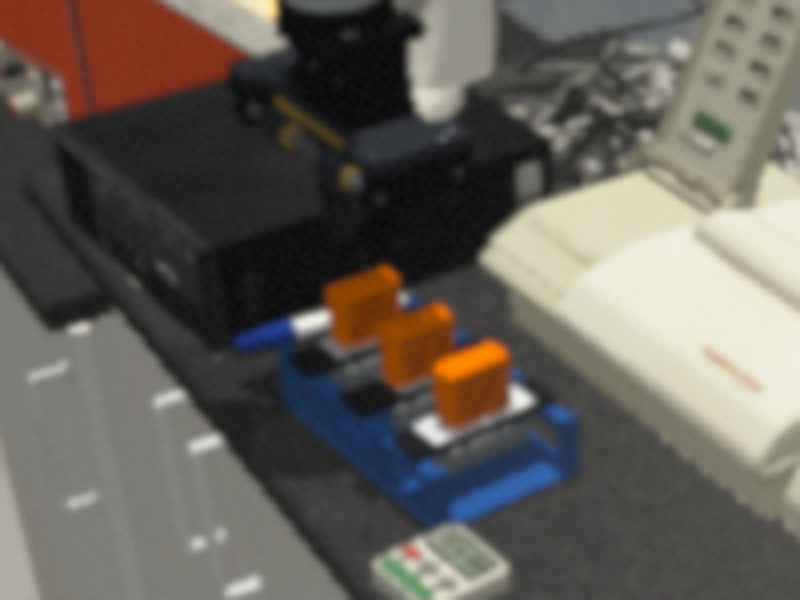

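The fingers hang above the far block. I'll shift 5 mm in +y, go down and grip.

```bash
python3 -m jog '{"rot":[[0,0,0],[0,0,0],[0,0,0],[0,0,0],[0,0,0],[0,0,0],[0,0,0],[0,0,0],[0,0,0],[0,0,0]],"delta_pos":[[0,5,0],[0,0,-15],[0,0,-15],[0,0,-10],[0,0,-10],[0,0,-8],[0,0,-7],[0,0,0],[0,0,0],[0,0,0]],"grip":[45,45,45,45,45,45,45,45,45,45]}'
```

```text
time_s: 3.53
tcp_pos: [0.4641, 0.2922, 0.083]
ee_rot: [[-0.996, -0.094, 0.001], [-0.094, 0.996, 0.001], [-0.001, 0.0, -1.0]]
wrist_force: [-0.1, -0.4, 0.4]
gripper_width: 0.444
```

```bash
python3 -m jog '{"rot":[[0,0,0],[0,0,0],[0,0,0],[0,0,0],[0,0,0],[0,0,0],[0,0,0],[0,0,0]],"delta_pos":[[0,0,0],[0,0,0],[0,0,0],[0,0,0],[0,0,0],[0,0,0],[0,0,0],[0,0,0]],"grip":[35,25,15,15,15,15,15,15]}'
python3 -m jog '{"rot":[[0,0,0],[0,0,0],[0,0,0],[0,0,0],[0,0,0],[0,0,0]],"delta_pos":[[0,0,0],[0,0,0],[0,0,10],[0,0,10],[0,0,10],[0,0,0]],"grip":[10,10,10,10,10,10]}'
```

```text
time_s: 4.2
tcp_pos: [0.4638, 0.2918, 0.0829]
ee_rot: [[-0.996, -0.094, 0.0], [-0.094, 0.996, -0.0], [-0.0, -0.0, -1.0]]
wrist_force: [-0.4, -1.1, 4.2]
gripper_width: 0.249
time_s: 4.7
tcp_pos: [0.465, 0.2931, 0.1152]
ee_rot: [[-0.996, -0.095, 0.004], [-0.095, 0.996, 0.004], [-0.004, 0.003, -1.0]]
wrist_force: [1.3, -0.1, -1.2]
gripper_width: 0.249
```

Gripped at 21.7 mm, which matches the block. I'll lift it and carry it over the far end of the station.

```bash
python3 -m jog '{"rot":[[0,0,0],[0,0,0],[0,0,0],[0,0,0]],"delta_pos":[[0,0,25],[0,0,30],[0,0,30],[0,-10,0]],"grip":[10,10,10,10]}'
python3 -m jog '{"rot":[[0,0,-0.5],[0,0,-0.5],[0,0,-0.5],[0,0,-0.5],[0,0,-0.5],[0,0,-0.5],[0,0,-0.5],[0,0,-0.5],[0,0,-0.5],[0,0,-0.5]],"delta_pos":[[0,-20,0],[0,-40,0],[-3,-40,0],[-3,-40,0],[-3,-40,0],[-3,-40,0],[-3,-40,0],[-2,-40,0],[0,-40,0],[0,-30,0]],"grip":[10,10,10,10,10,10,10,10,10,10]}'
python3 -m jog '{"rot":[[0,0,0],[0,0,0],[0,0,0],[0,0,0],[0,0,0],[0,0,0]],"delta_pos":[[0,-20,-20],[0,-9,-30],[0,0,-25],[0,0,0],[0,0,0],[0,0,0]],"grip":[10,10,10,10,10,10]}'
python3 - <<'E'
from h import *
t=cap('top');f=t['frame'];s=cap('scene')
a=cv2.resize(f[245:315,315:420],None,fx=7,fy=7,interpolation=cv2.INTER_CUBIC)
cv2.imwrite('pics/t4.png',a[:,:,::-1])
u,v=map(int,proj(s,[.449,-.13,.07]));print(u,v)
b=s['frame'][v-60:v+60,u-80:u+80]
cv2.imwrite('pics/s4.png',cv2.resize(b,None,fx=5,fy=5,interpolation=cv2.INTER_CUBIC)[:,:,::-1])
st=r.sense();print(st['tcp_pos'],st['time_s'],st['wrist_force'],st['ee_rot'])
E
```

```text
time_s: 5.03
tcp_pos: [0.467, 0.2853, 0.2043]
ee_rot: [[-0.995, -0.097, 0.011], [-0.097, 0.995, 0.009], [-0.012, 0.008, -1.0]]
wrist_force: [0.8, 0.7, -0.6]
gripper_width: 0.252
time_s: 5.87
tcp_pos: [0.4457, -0.0906, 0.1975]
ee_rot: [[-1.0, -0.005, 0.0], [-0.005, 1.0, 0.0], [-0.0, 0.0, -1.0]]
wrist_force: [0.6, 1.2, -1.6]
gripper_width: 0.251
time_s: 6.37
tcp_pos: [0.4478, -0.117, 0.1238]
ee_rot: [[-1.0, -0.008, 0.002], [-0.008, 1.0, -0.0], [-0.002, -0.0, -1.0]]
wrist_force: [-0.3, -0.0, -1.0]
gripper_width: 0.25
292 264
[ 0.44816093 -0.11671443  0.12426446] 6.4667 [-0.028652    0.64788582 -0.7442003 ] [[-9.99958905e-01 -8.19456291e-03  3.87775860e-03]
 [-8.19437794e-03  9.99966423e-01  6.35862070e-05]
 [-3.87814946e-03  3.18077744e-05 -9.99992479e-01]]
```

View pics/t4.png

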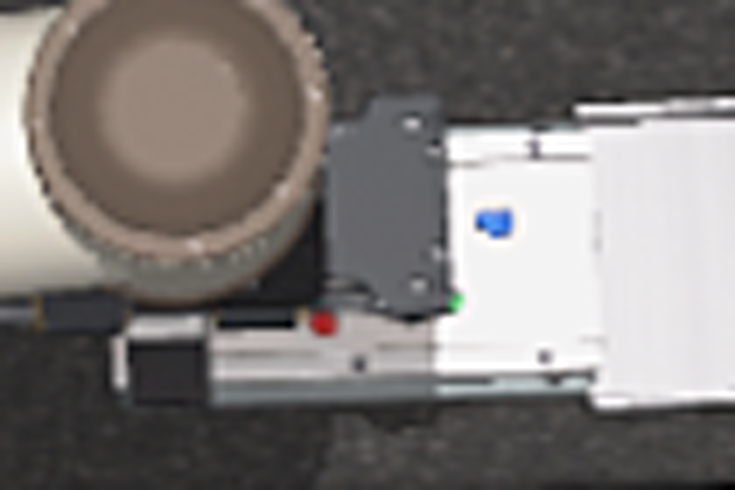

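View pics/s4.png

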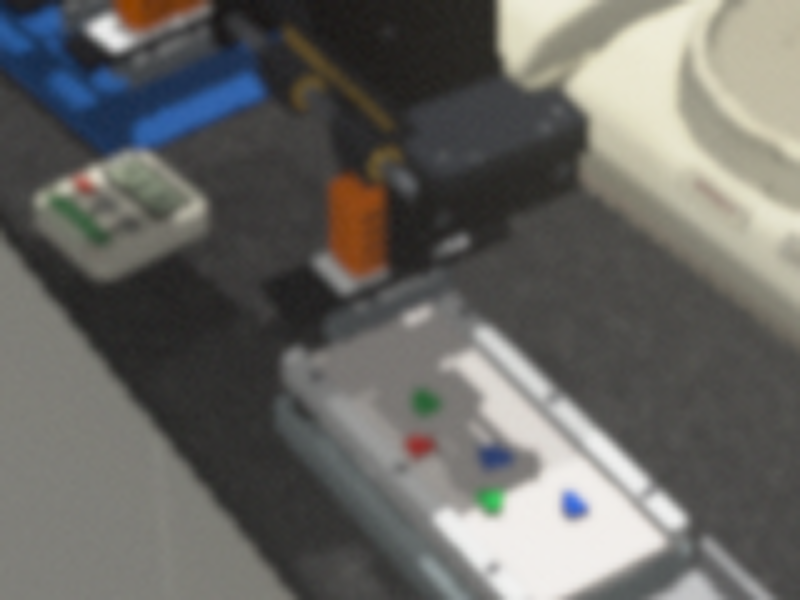

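Run:
```python
from h import *
t=cap('top');s=cap('scene')
T=lambda X,Y,z:(onz(t,315+(X+.5)/7-.5,245+(Y+.5)/7-.5,z)*1000).round(1)
print('bar end (exp 391.1)',T(170,402,.094),'strip end (exp 416)',T(170,335,.094))
f=t['frame'].astype(int).sum(2)
col=f[285:310,336:343].mean(1).round().astype(int);print(col)
print('rail low outer',T(400,378,.042),'rail up outer',T(520,128,.042),'rail in low',T(500,344,.042),T(500,363,.042),'rail in up',T(500,160,.034))
for u in (385,395):print(f[258:306,u]//3)
for v in (260,265,270,300,305): print(v,onz(t,390,v,.042)*1000)
```

```text
bar end (exp 391.1) [ 392.5 -115.6   94. ] strip end (exp 416) [ 416.7 -116.3   94. ]
[311 308 263 144 129 455 556 468 242 111 135 139 140 141 141 140 147 128
 153 141 138 131 137 145 132]
rail low outer [ 402.6 -202.7   42. ] rail up outer [ 495.9 -251.9   42. ] rail in low [ 414.3 -240.7   42. ] [ 407.2 -240.4   42. ] rail in up [ 484.9 -244.6   34. ]
[ 69  59  71  73  55 168 252 247 246 225 229 243 243 243 243 247 237 175
 155 160 128 244 246 243 243 243 243 243 243 243 243 243 243 243 243 243
 237 242 246 255 165 139 187 101  58  70  72  68]
[ 62  66  63  56 102 166 250 248 252 169 236 246 243 243 243 243 243 243
 243 243 243 243 243 243 243 243 243 242 243 243 243 243 242 243 243 243
 244 246 252 234  94 155 167  80  61  70  77  71]
260 [ 503.43268352 -255.22670025   42.        ]
265 [ 490.06083481 -254.62723127   42.        ]
270 [ 476.72867692 -254.03152768   42.        ]
300 [ 397.53431521 -250.53441959   42.        ]
305 [ 384.46264658 -249.96410842   42.        ]
```

```bash
python3 -m jog '{"rot":[[0,0,0],[0,0,0],[0,0,0],[0,0,0],[0,0,0],[0,0,0],[0,0,0],[0,0,0]],"delta_pos":[[-0.5,0,-5],[0,0,-5],[0,0,-4],[0,0,-3],[0,0,-1],[0,0,0],[0,0,0],[0,0,0]],"grip":[10,10,10,10,10,10,10,10]}'
python3 -m jog '{"rot":[[0,0,0],[0,0,0],[0,0,0]],"delta_pos":[[0,0,-1],[0,0,0],[0,0,0]],"grip":[10,10,10]}'
python3 -m jog '{"rot":[[0,0,0],[0,0,0],[0,0,0]],"delta_pos":[[0,0,-1],[0,0,0],[0,0,0]],"grip":[10,10,10]}'
python3 -m jog '{"rot":[[0,0,0],[0,0,0],[0,0,0]],"delta_pos":[[0,0,-1],[0,0,0],[0,0,0]],"grip":[10,10,10]}'
```

```text
time_s: 7.23
tcp_pos: [0.4465, -0.1172, 0.1046]
ee_rot: [[-1.0, -0.007, 0.0], [-0.007, 1.0, -0.0], [-0.0, -0.0, -1.0]]
wrist_force: [0.1, 0.4, -1.5]
gripper_width: 0.248
time_s: 7.48
tcp_pos: [0.4463, -0.1172, 0.1036]
ee_rot: [[-1.0, -0.007, 0.0], [-0.007, 1.0, -0.0], [-0.0, -0.0, -1.0]]
wrist_force: [-0.4, 0.1, -1.3]
gripper_width: 0.252
time_s: 7.73
tcp_pos: [0.4462, -0.1172, 0.1025]
ee_rot: [[-1.0, -0.007, -0.0], [-0.007, 1.0, 0.0], [0.0, 0.0, -1.0]]
wrist_force: [0.3, -0.0, -1.8]
gripper_width: 0.255
time_s: 7.98
tcp_pos: [0.4462, -0.1172, 0.1015]
ee_rot: [[-1.0, -0.007, -0.0], [-0.007, 1.0, -0.0], [0.0, -0.0, -1.0]]
wrist_force: [-0.4, 0.2, -2.0]
gripper_width: 0.251
```

```bash
python3 -m jog '{"rot":[[0,0,0],[0,0,0],[0,0,0],[0,0,0]],"delta_pos":[[1.3,0,0],[0,0,-1],[0,0,0],[0,0,0]],"grip":[10,10,10,10]}'
python3 -m jog '{"rot":[[0,0,0],[0,0,0],[0,0,0]],"delta_pos":[[0,0,-1],[0,0,0],[0,0,0]],"grip":[10,10,10]}'
python3 -m jog '{"rot":[[0,0,0],[0,0,0],[0,0,0]],"delta_pos":[[0,0,-1],[0,0,0],[0,0,0]],"grip":[10,10,10]}'
```

```text
time_s: 8.32
tcp_pos: [0.4476, -0.1172, 0.101]
ee_rot: [[-1.0, -0.007, -0.0], [-0.007, 1.0, -0.0], [0.0, -0.0, -1.0]]
wrist_force: [-2.8, 0.7, 4.6]
gripper_width: 0.25
time_s: 8.57
tcp_pos: [0.4476, -0.1172, 0.1003]
ee_rot: [[-1.0, -0.007, 0.0], [-0.007, 1.0, -0.0], [-0.0, -0.0, -1.0]]
wrist_force: [-3.3, 1.2, 8.7]
gripper_width: 0.252
time_s: 8.82
tcp_pos: [0.4476, -0.1172, 0.0997]
ee_rot: [[-1.0, -0.007, 0.0], [-0.007, 1.0, -0.0], [-0.0, -0.0, -1.0]]
wrist_force: [-3.7, 1.2, 11.5]
gripper_width: 0.25
```

Contact is at TCP z of about 101.8 mm. I'll ease off to about 6 N and start wiping in short sections.

```bash
python3 -m jog '{"rot":[[0,0,0],[0,0,0],[0,0,0],[0,0,0]],"delta_pos":[[-0.3,0,1.5],[0,0,0],[0,0,0],[0,0,0]],"grip":[10,10,10,10]}'
python3 -m jog '{"rot":[[0,0,0],[0,0,0],[0,0,0],[0,0,0],[0,0,0]],"delta_pos":[[0,-2,0],[0,-3,0],[0,-4,0],[0,-4,0],[0,-4,0]],"grip":[10,10,10,10,10]}'
```

```text
time_s: 9.15
tcp_pos: [0.4475, -0.1172, 0.1007]
ee_rot: [[-1.0, -0.007, 0.001], [-0.007, 1.0, -0.0], [-0.001, -0.0, -1.0]]
wrist_force: [-2.6, 0.9, 5.7]
gripper_width: 0.253
time_s: 9.57
tcp_pos: [0.4488, -0.1339, 0.1009]
ee_rot: [[-1.0, -0.008, 0.004], [-0.008, 1.0, 0.0], [-0.004, 0.0, -1.0]]
wrist_force: [-0.5, 2.8, 5.0]
gripper_width: 0.252
```

```bash
python3 -m jog '{"rot":[[0,0,0],[0,0,0],[0,0,0],[0,0,0],[0,0,0],[0,0,0],[0,0,0]],"delta_pos":[[0,-4,0],[0,-4,0],[0,-4,0],[0,-4,0],[0,-4,0],[0,-4,0],[0,-4,0]],"grip":[10,10,10,10,10,10,10]}'
```

```text
time_s: 10.15
tcp_pos: [0.4486, -0.1622, 0.1008]
ee_rot: [[-1.0, -0.007, 0.003], [-0.007, 1.0, 0.0], [-0.003, 0.0, -1.0]]
wrist_force: [0.8, 3.1, 5.3]
gripper_width: 0.25
```

```bash
python3 -m jog '{"rot":[[0,0,0],[0,0,0],[0,0,0],[0,0,0],[0,0,0],[0,0,0],[0,0,0]],"delta_pos":[[0,-4,0],[0,-4,0],[0,-4,0],[0,-4,0],[0,-4,0],[0,-4,0],[0,-4,0]],"grip":[10,10,10,10,10,10,10]}'
python3 -m jog '{"rot":[[0,0,0],[0,0,0],[0,0,0],[0,0,0],[0,0,0],[0,0,0],[0,0,0]],"delta_pos":[[0,-4,0],[0.2,-4,0],[0,-4,0],[0.2,-4,0],[0,-4,0],[0,-4,0],[0,-4,0]],"grip":[10,10,10,10,10,10,10]}'
```

```text
time_s: 10.73
tcp_pos: [0.4485, -0.1901, 0.1008]
ee_rot: [[-1.0, -0.007, 0.003], [-0.007, 1.0, 0.0], [-0.003, 0.0, -1.0]]
wrist_force: [0.1, 3.7, 5.5]
gripper_width: 0.248
time_s: 11.32
tcp_pos: [0.4487, -0.2181, 0.1007]
ee_rot: [[-1.0, -0.007, 0.002], [-0.007, 1.0, 0.0], [-0.002, 0.0, -1.0]]
wrist_force: [0.4, 4.7, 6.4]
gripper_width: 0.252
```

```bash
python3 -m jog '{"rot":[[0,0,0],[0,0,0],[0,0,0],[0,0,0],[0,0,0],[0,0,0],[0,0,0],[0,0,0]],"delta_pos":[[0.2,-4,0],[0,-4,0],[0,-4,0],[0,-4,0],[0,-4,0],[0,-4,0],[0,-4,0],[0,-4,0]],"grip":[10,10,10,10,10,10,10,10]}'
python3 -m jog '{"rot":[[0,0,0],[0,0,0],[0,0,0],[0,0,0],[0,0,0],[0,0,0],[0,0,0],[0,0,0]],"delta_pos":[[0,-4,0],[0,-4,0],[0,-3,0],[0,-3,0],[0,-3,0],[0,-3,0],[0,-3,0],[0,-3,0]],"grip":[10,10,10,10,10,10,10,10]}'
python3 -m jog '{"rot":[[0,0,0],[0,0,0],[0,0,0],[0,0,0],[0,0,0],[0,0,0],[0,0,0],[0,0,0]],"delta_pos":[[0,-3,0],[0,-3,0],[0,-4,0],[0,-4,0],[0,-4,0],[0,-4,0],[0,-4,0],[0,0,0]],"grip":[10,10,10,10,10,10,10,10]}'
python3 - <<'E'
from h import *
t=cap('top');s=cap('scene')
u,v=map(int,proj(s,[.449,-.30,.03]));print(u,v)
b=s['frame'][max(0,v-100):v+100,u-130:u+130]
c=t['frame'][245:315,320:445]
A=cv2.resize(b,(520,400),interpolation=cv2.INTER_CUBIC);B=cv2.resize(c,None,fx=4,fy=4,interpolation=cv2.INTER_CUBIC)
o=np.zeros((600,520,3),np.uint8);o[:400]=A;o[400:,:500]=B[:200]
cv2.imwrite('pics/w5.png',o[:,:,::-1])
E
```

```text
time_s: 11.98
tcp_pos: [0.4487, -0.2501, 0.1007]
ee_rot: [[-1.0, -0.007, 0.002], [-0.007, 1.0, 0.0], [-0.002, 0.0, -1.0]]
wrist_force: [0.6, 4.6, 6.4]
gripper_width: 0.248
time_s: 12.65
tcp_pos: [0.4486, -0.276, 0.1007]
ee_rot: [[-1.0, -0.007, 0.002], [-0.007, 1.0, 0.0], [-0.002, 0.0, -1.0]]
wrist_force: [0.7, 4.7, 6.3]
gripper_width: 0.25
time_s: 13.32
tcp_pos: [0.4477, -0.3029, 0.0996]
ee_rot: [[-1.0, -0.006, -0.0], [-0.006, 1.0, 0.0], [0.0, 0.0, -1.0]]
wrist_force: [-0.1, -0.7, -0.5]
gripper_width: 0.248
336 324
```

View pics/w5.png

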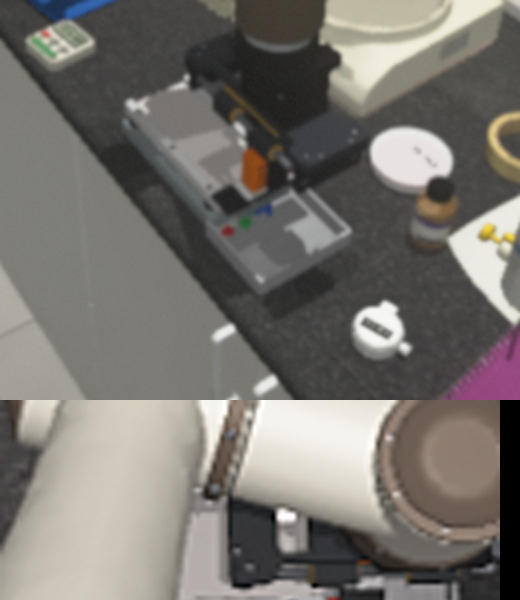

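The plate looks empty behind the blade, and red, green and blue chips show in the pan just beyond the plate edge. I'll lift and look again on the way back.

```bash
python3 -m jog '{"rot":[[0,0,0],[0,0,0],[0,0,0],[0,0,0],[0,0,0],[0,0,0]],"delta_pos":[[0,0,5],[0,0,15],[0,0,25],[0,0,30],[0,0,30],[0,10,0]],"grip":[10,10,10,10,10,10]}'
python3 -m jog '{"rot":[[0,0,0.5],[0,0,0.5],[0,0,0.5],[0,0,0.5],[0,0,0.5],[0,0,0.5],[0,0,0.5],[0,0,0.5],[0,0,0.5],[0,0,0.5]],"delta_pos":[[0,20,0],[0,40,0],[0,40,0],[0,40,0],[0,40,0],[2,40,0],[2,40,0],[2,40,0],[2,40,0],[2,40,0]],"grip":[10,10,10,10,10,10,10,10,10,10]}'
python3 -m jog '{"rot":[[0,0,0],[0,0,0],[0,0,0],[0,0,0],[0,0,0],[0,0,0],[0,0,0],[0,0,0],[0,0,0]],"delta_pos":[[2,40,0],[2,40,0],[2,40,0],[2,40,0],[0,30,0],[0,15,0],[0,0,0],[0,0,0],[0,0,0]],"grip":[10,10,10,10,10,10,10,10,10]}'
python3 - <<'E'
from h import *
t=cap('top');s=cap('scene')
c=t['frame'][250:312,320:445]
f=s['frame'];u,v=map(int,proj(s,[.449,-.32,.02]))
b=f[v-50:v+50,u-65:u+65]
o=np.zeros((600,520,3),np.uint8);o[:248,:500]=cv2.resize(c,None,fx=4,fy=4,interpolation=cv2.INTER_CUBIC)
o[250:600,:455]=cv2.resize(b,(455,350),interpolation=cv2.INTER_CUBIC)
cv2.imwrite('pics/w6.png',o[:,:,::-1])
hsv=cv2.cvtColor(c,cv2.COLOR_RGB2HSV)
m=cv2.inRange(hsv,(0,110,60),(179,255,255));k,l,S,C=cv2.connectedComponentsWithStats(m)
for i in range(1,k):
  if S[i,4]>3: print(S[i,4],(onz(t,C[i][0]+320,C[i][1]+250,.008)*1000).round(1))
st=r.sense();print(st['tcp_pos'],st['time_s'],st['wrist_force'],st['ee_rot'][:,1])
E
```

```text
time_s: 13.92
tcp_pos: [0.4514, -0.2944, 0.2121]
ee_rot: [[-1.0, -0.008, 0.012], [-0.008, 1.0, -0.007], [-0.012, -0.007, -1.0]]
wrist_force: [0.8, 0.0, -1.4]
gripper_width: 0.255
time_s: 14.75
tcp_pos: [0.4571, 0.0899, 0.2054]
ee_rot: [[-0.995, -0.095, 0.001], [-0.095, 0.995, 0.0], [-0.001, 0.0, -1.0]]
wrist_force: [0.7, -0.4, -1.7]
gripper_width: 0.253
time_s: 15.5
tcp_pos: [0.4653, 0.2917, 0.2049]
ee_rot: [[-0.996, -0.094, -0.001], [-0.094, 0.996, -0.001], [0.001, -0.001, -1.0]]
wrist_force: [-0.1, 0.0, -0.4]
gripper_width: 0.256
43 [ 446.8 -288.7    8. ]
10 [ 409.6 -290.3    8. ]
[0.46574055 0.29135794 0.20516056] 15.6 [ 0.03398495 -0.54260175 -2.20451048] [-9.25754621e-02  9.95705626e-01 -3.01637980e-04]
```

View pics/w6.png

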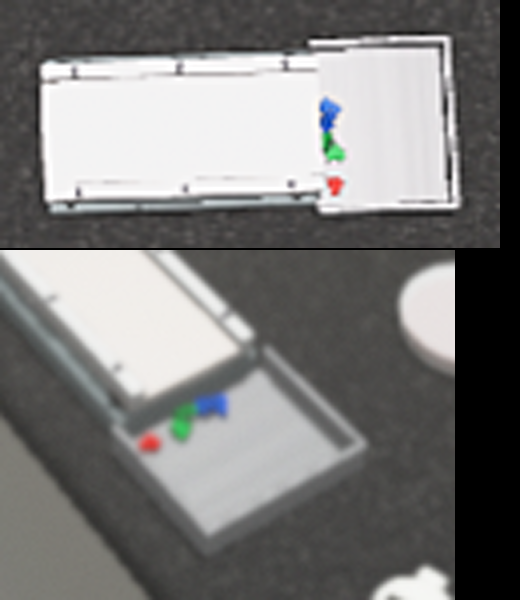

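The plate is clear and all five chips (two blue, two green, one red) lie in the pan. Next I'll hang the scraper back.

```bash
python3 -m jog '{"rot":[[0,0,0],[0,0,0],[0,0,0],[0,0,0],[0,0,0],[0,0,0],[0,0,0],[0,0,0],[0,0,0],[0,0,0]],"delta_pos":[[-0.5,0.3,-20],[0,0,-25],[0,0,-25],[0,0,-20],[0,0,-12],[0,0,-8],[0,0,-4],[0,0,0],[0,0,0],[0,0,0]],"grip":[10,10,10,10,10,10,10,10,10,10]}'
```

```text
time_s: 16.43
tcp_pos: [0.466, 0.2935, 0.0922]
ee_rot: [[-0.996, -0.094, 0.002], [-0.094, 0.996, 0.002], [-0.002, 0.001, -1.0]]
wrist_force: [-0.2, -0.3, -1.0]
gripper_width: 0.245
```

```bash
python3 -m jog '{"rot":[[0,0,0],[0,0,0],[0,0,0],[0,0,0],[0,0,0],[0,0,0]],"delta_pos":[[-1.5,-1,-4],[0,0,-2],[0,0,-1.5],[0,0,0],[0,0,0],[0,0,0]],"grip":[10,10,10,10,10,10]}'
python3 -m jog '{"rot":[[0,0,0],[0,0,0],[0,0,0]],"delta_pos":[[0,0,-0.8],[0,0,0],[0,0,0]],"grip":[10,10,10]}'
python3 -m jog '{"rot":[[0,0,0],[0,0,0],[0,0,0]],"delta_pos":[[0,0,-0.8],[0,0,0],[0,0,0]],"grip":[10,10,10]}'
```

```text
time_s: 16.93
tcp_pos: [0.4639, 0.2922, 0.0836]
ee_rot: [[-0.996, -0.094, 0.0], [-0.094, 0.996, 0.0], [-0.0, 0.0, -1.0]]
wrist_force: [-0.2, 0.8, -1.6]
gripper_width: 0.249
time_s: 17.18
tcp_pos: [0.464, 0.2923, 0.0829]
ee_rot: [[-0.996, -0.094, 0.0], [-0.094, 0.996, 0.0], [-0.0, 0.0, -1.0]]
wrist_force: [-0.2, 0.3, 0.2]
gripper_width: 0.25
time_s: 17.43
tcp_pos: [0.4641, 0.2923, 0.0829]
ee_rot: [[-0.996, -0.094, 0.001], [-0.094, 0.996, 0.0], [-0.001, 0.0, -1.0]]
wrist_force: [-1.7, 0.0, 5.3]
gripper_width: 0.251
```

The bar is resting on the beams. I'll release to the same 45% opening and retreat.

```bash
python3 -m jog '{"rot":[[0,0,0],[0,0,0],[0,0,0],[0,0,0],[0,0,0],[0,0,0]],"delta_pos":[[0,0,0.4],[0,0,0],[0,0,0],[0,0,0],[0,0,0],[0,0,0]],"grip":[30,45,45,45,45,45]}'
python3 -m jog '{"rot":[[0,0,0],[0,0,0],[0,0,0],[0,0,0],[0,0,0],[0,0,0],[0,0,0],[0,0,0],[0,0,0],[0,0,0]],"delta_pos":[[0,0,5],[0,0,10],[0,0,20],[0,0,30],[0,0,35],[0,0,30],[0,-30,0],[0,-40,0],[0,-40,0],[0,-40,0]],"grip":[45,45,45,45,45,45,45,45,45,45]}'
python3 -m jog '{"rot":[[0,0,0],[0,0,0],[0,0,0],[0,0,0],[0,0,0],[0,0,0],[0,0,0],[0,0,0],[0,0,0],[0,0,0]],"delta_pos":[[0,-40,0],[0,-40,0],[0,-40,0],[0,-40,0],[0,-40,0],[0,-20,0],[0,0,0],[0,0,0],[0,0,0],[0,0,0]],"grip":[45,45,45,45,45,45,45,45,45,45]}'
python3 - <<'E'
from h import *
t=cap('top');s=cap('scene')
f=cv2.cvtColor(t['frame'],cv2.COLOR_RGB2HSV)
m=cv2.inRange(f,(8,170,225),(20,255,255))
k,l,S,C=cv2.connectedComponentsWithStats(m)
for i in range(1,k):
    if S[i,4]>40: print(S[i],[(onz(t,*C[i],.097)*1000).round(1)])
a=cv2.resize(t['frame'][240:315,160:260],None,fx=4,fy=4,interpolation=cv2.INTER_CUBIC)
b=cv2.resize(s['frame'][103:253,126:326],None,fx=2,fy=2,interpolation=cv2.INTER_CUBIC)
o=np.zeros((600,400,3),np.uint8);o[:300]=a;o[300:]=b;cv2.imwrite('pics/f7.png',o[:,:,::-1])
st=r.sense();print(st['time_s'],st['tcp_pos'],st['wrist_force'])
E
```

```text
time_s: 17.93
tcp_pos: [0.4639, 0.2921, 0.0822]
ee_rot: [[-0.996, -0.094, -0.0], [-0.094, 0.996, -0.0], [0.0, -0.0, -1.0]]
wrist_force: [0.4, -1.0, 0.0]
gripper_width: 0.445
time_s: 18.77
tcp_pos: [0.4635, 0.1409, 0.2137]
ee_rot: [[-0.995, -0.096, 0.002], [-0.095, 0.995, 0.001], [-0.002, 0.001, -1.0]]
wrist_force: [1.0, -1.1, -0.2]
gripper_width: 0.451
time_s: 19.6
tcp_pos: [0.464, -0.0771, 0.2128]
ee_rot: [[-0.995, -0.095, 0.001], [-0.095, 0.995, 0.0], [-0.001, 0.0, -1.0]]
wrist_force: [-0.4, 0.3, -0.2]
gripper_width: 0.454
[174 269   9  19 102] [array([465.1, 295.7,  97. ])]
19.7 [ 0.46402689 -0.07690635  0.21257812] [1.51388727 0.37615803 0.38153362]
```

View pics/f7.png

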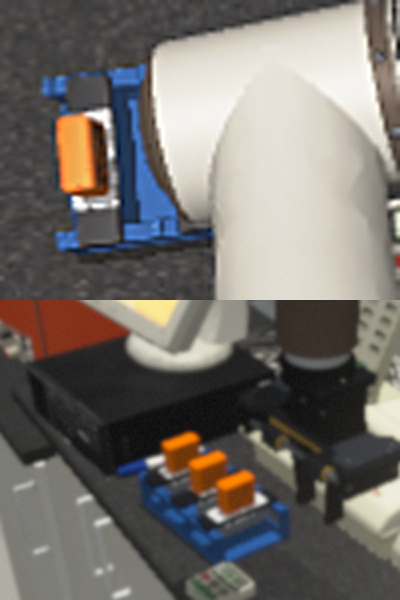

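The scraper hangs flat across its bay, in line with the other two and about 2 mm from where it started. The arm is clear, so I'm handing in.

```bash
python3 -c "
from station import finish_job
print(finish_job())"
```

```text
the job is handed in; nothing more can be done
None
```

The job is done and handed in at about 20 s of the 58 s allowed; no verdict was reported, so I only have my own checks.

- **Wipe:** I took the 64 mm scraper (scraper_b) from the +y bay and found its edge by touch at the far end of the plate. I then wiped the full length with about 6.5–8 N at each reading. The highest reading was about 13 N, during the touch-down, against the 30 N limit.
- **Chips:** After the wipe, both cameras showed the plate clear and all five chips in the catch pan, just past the plate edge. I did not photograph the pan again after hanging the scraper.
- **Scraper:** It is back in its bay, released and flat across the beams. In the last top picture it sits about 2 mm from its starting spot, which is inside the tolerance.
- **Other scrapers and objects:** The other two scrapers were hidden from the top camera by the arm in that last picture, but the scene camera shows them where they were. I saw no sign that a bystander had moved in the pictures I viewed, but I did not measure their positions at the end.
- **Disagreements:** The two camera-to-arm position checks differed by about 1 mm. The x reading also drifted by about 2 mm as the arm settled, so I corrected it before the wipe.

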